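Fetch the spice jar from behind the canister

TASK

Fetch the red-capped spice jar that stands behind the white canister in the wooden caddy: first lift the white canister out and stand it aside on the free counter, then stand the red-capped jar wholly on the round cork trivet, and finally put the white canister back upright in the place where it stood. Leave the blue canister where it is.

Things in the scene. Friction and masses are not known exactly. Their poses are not given: they have to be found in the camera images.
- red_jar: Amber spice jar, red cap: upright cylinder 54 mm across, 90 high, 180 g +-30%. Origin: centre of underside; +x at the start points to the caddy's back. Stands on the caddy's 10 mm thick deck in a rear pocket 72 mm wide, walls to z = 100 mm from 23 mm in front of its axis to 40 behind: no finger room at its sides. Back open and free; white canister in front. Canister gone, grip it front to back.
- white_canister: White canister, pale wood lid held on: upright cylinder 60 mm across, 150 high, 350 g +-30%. Origin: centre of underside. Stands on the caddy's open front deck (no lips), foot at z = 10 mm, axis 70 to 73 mm in front of (robot side of) the red jar's, 13 to 16 mm gap; pocket walls begin 17 mm behind its back. Counter midway between caddy and trivet is free for setting it aside.
- blue_canister: Bystander: blue canister, same size and origin as the white one, 100 mm left or right of it on the same deck; a green-capped jar, sized as the red one, stands behind it. The wooden caddy is fixed to the counter, 206 mm wide and centred between the canisters, 155 mm deep, from 45 mm in front of the canisters' axes to 40 mm behind the jars'.
- trivet: Round cork trivet, 120 mm across, 8 mm thick, lying fixed on the counter across the robot's centre line from the caddy. Origin: centre of its underside (z = 0; top at 8 mm). Also on the centre line: a mug, 90 mm high, beyond the work (x over 0.7 m), and a yellow tape measure, 60 mm high, near the robot (x under 0.42 m).
There are look-alikes about, which are no part of the job. What is shaped like the red_jar but purple is not meant. What is shaped like the white_canister but pink is not meant.

How it is judged (in metres and radians):
On the way, in this order (a step that is already met when the one before it is completed fails the run):
1. the white canister stands aside, upright on the counter, out of its place, with the red-capped jar still in its pocket (distance of white_canister from where it was at the start of the episode above 0.06 m and height (world z) of white_canister below 0.015 m and angle between white_canister's own z axis and vertical below 0.17 rad and contact force between the fingers and white_canister below 0.1 N and distance of red_jar from where it was at the start of the episode below 0.02 m), for 0.2 s.
2. the red-capped jar stands upright and released, wholly on the trivet, with the white canister still out of its place (horizontal distance between red_jar and trivet below 0.033 m and height (world z) of red_jar below 0.014 m and angle between red_jar's own z axis and vertical below 0.17 rad and contact force between the fingers and red_jar below 0.1 N and distance of white_canister from where it was at the start of the episode above 0.05 m), for 0.2 s.
At the end, for the whole second after the job is handed in: The red-capped jar stands still on the trivet, its axis within 33 mm of the centre; the white canister stands still within 20 mm of where it began; the blue canister is within 20 mm of where it began; all three upright within 10 degrees (horizontal distance between red_jar and trivet below 0.033 m and height (world z) of red_jar between 0.004 and 0.014 m and angle between each of red_jar, white_canister, blue_canister's own z axis and vertical below 0.17 rad and linear speed of each of red_jar, white_canister below 0.02 m/s and distance of each of white_canister, blue_canister from where it was at the start of the episode below 0.02 m); the robot touches nothing.
It fails at once if the blue canister is moved by more than 20 mm or tipped (distance of blue_canister from where it was at the start of the episode above 0.02 m or angle between blue_canister's own z axis and vertical above 0.3 rad).
It also fails if it takes over 72 s, if anything falls off the work surface, if the arm or the gripper's body presses on something with over 40 N, if the wrist force passes 120 N, or if a joint passes its speed limit or range.

ROBOT

A 6-joint arm with a two-finger parallel gripper is mounted at the origin on the work surface. World frame = base frame: x ahead of the robot, y to its left, z up, the work surface at z = 0. Lengths are in m, angles in degrees, forces in N, time in s.
With the tool pointing down it reaches from about 0.3 to 0.95 m from the base axis. Payload 3.1 kg.
Tool frame: the origin (TCP) lies midway between the tips of the shut fingers; the grasp point (between the pads) lies 19 mm behind it (ctrl.grip_point_offset is the distance from the TCP to the grasp point, in m); z points along the fingers, y is the line along which they close (so a half turn about z gives the same grasp; the last joint's range is limited). The gripper opens to 85 mm and grips with 20 to 120 N. Pads are 22 mm wide; open, the fingers measure 114 mm over their backs; the gripper's body (76 mm by 85 mm) begins 54 mm behind the grasp point. The pads swing forward as they close: fully open they stand 13 mm farther back than shut.
Start: joints at [65.449, 17.653, 93.61, -0, 68.738, -3.994], TCP at [0.219, 0.585, 0.231] pointing down, gripper open.
Joint ranges: [-175.34, 175.34], [-45.06, 112.39], [2.9, 150.54], [-68.45, 248.45], [3.09, 151.38], [-168.51, 168.51]. Speed limits (degrees/s): [159.86, 159.86, 180, 180, 180, 180].

INTERFACE

Orientations are given as [roll, pitch, yaw] about the fixed x, y, z axes, in that order (R = Rz(yaw) Ry(pitch) Rx(roll)).
In Python, from cell import ctrl, eyes, models gives the robot as it stands.
- The arm moves only by the shell command python3 -m crank 'ROWS' [OPENING] [FORCE]. ROWS is a JSON object of lists of equal length, an entry for each row: "delta_pos": the shift along the tool's x, y, z in mm, a list of three; "turn": the turn about the tool's z in rad. A call has 1 to 20 rows; each row is the pose to reach, as a shift and turn from the pose commanded when the call began, along the tool's axes at that moment; what a row does not reach only later rows make up. A row lasts 1/12 s, in which the tool goes at most 41.7 mm and 7.16 degrees, less where a joint would pass 70% of its speed; a pose out of reach is approached as far as the arm can. A call with a gripper value outside its range is refused whole. OPENING is the closure, from -1 (fully open) to 1 (shut), so that 0 is half open, set as the call begins (- or left out, the last holds). The fingers move at their own pace and stop on an object; FORCE is the grip in N (left out, the last holds). Time passes only in rows, so rows that repeat a pose let the fingers close. It gives the time, the measured TCP pose, the force, the opening and the grip force at its end, in the units of the state.
- ctrl.get_state(): the state, without advancing time (a new reading comes with each control period).
- eyes.grab_frame(name): name is "scene" or "top" or "wrist"; returns a dict with "color" (480x640x3 uint8, blue, green, red), "fx", "fy", "cx", "cy" (pixels), "rvec" (rotation vector, rad) and "tvec" (3), from world to camera coordinates, as OpenCV has them. Camera axes: x right, y down, z forward; pixel columns grow to the right and rows downward; lengths in m; the calibration is good to about 2 mm. A picture is of the moment at which its call begins. There is no depth.
- ctrl.job_done(): hands the job in; it is judged then, once.
Trained networks look in a picture, given as the dict that the camera call returned (one of the last four; its "shot" number tells which), for a name from the list of things; names that differ only in an ending like _2 or _b are one class to them, and where a whole thing is asked for, a point or a joint stands for the part that bears it (a point fixed in the world has none). Each returns a list of dicts, best first, with "confidence" (0 to 1); they miss things now and then, are a little off and sometimes report something else, mostly with a low value. They report only what shows in the picture. A call takes as long as a camera call. They do not tell look-alikes from the thing itself.
- models.recognise(picture, label): "rect" ([centre column, centre row, width, height] in pixels, round what is visible of it).
- models.place_of(picture, label): "pixel" ([column, row] in pixels: a listed point, or the origin of a listed thing).
The state is a dict: "time": time; "joints": joint angles; "dq": joint speeds; "tau": joint torques, N m; "eef_pos": TCP position; "orientation": TCP orientation; "wrist_force": force on the tool from outside, world axes, zero at the start; "moment": the same for the moment, N m; "gripper_width": finger opening in m; "finger_force": force on a finger pad.
Only numpy, scipy, OpenCV 4.12 (cv2) and the standard library are available. Lean on these libraries where they do the work, as an engineer would, in place of code of your own. Each camera call takes 0.05 s, during which the arm holds its last target. There are 200 camera calls.

## Working session

There is one attempt and no reset: what is moved stays moved. The work goes in short steps, Python scripts to look and compute and a shell command to move; the robot and the scene stay as the last step left them, time stands still between calls to the robot, and variables do not carry over. Pictures are saved under pics/ and viewed, at most 10 in all, crops included, and the job is handed in when it is done.

```bash
mkdir -p pics
cat > h.py <<'E'
import numpy as np, cv2, json
from cell import ctrl, eyes, models
def ray(f,px):
    R,_=cv2.Rodrigues(np.array(f["rvec"],float)); t=np.array(f["tvec"],float).reshape(3)
    d=R.T@np.array([(px[0]-f["cx"])/f["fx"],(px[1]-f["cy"])/f["fy"],1.]); return -R.T@t,d
def onz(f,px,z):
    c,d=ray(f,px); return c+d*(z-c[2])/d[2]
def proj(f,P):
    K=np.array([[f["fx"],0,f["cx"]],[0,f["fy"],f["cy"]],[0,0,1.]])
    return cv2.projectPoints(np.array(P,float).reshape(-1,1,3),np.array(f["rvec"],float),np.array(f["tvec"],float),K,None)[0].reshape(-1,2)
def st():
    s=ctrl.get_state(); print({k:np.round(s[k],3).tolist() for k in ("time","joints","eef_pos","orientation","wrist_force","gripper_width","finger_force")})
E
python3 - <<'E'
from h import *
st()
Z={"red_jar":.01,"white_canister":.01,"blue_canister":.01,"trivet":0}
for n in ("scene","top"):
    f=eyes.grab_frame(n); cv2.imwrite(f"pics/{n}1.png",f["color"])
    print(n,"cam",np.round(ray(f,(320,240))[0],3),f["fx"])
    for l,z in Z.items():
        for d in models.place_of(f,l): print("  P",l,round(d["confidence"],2),np.round(d["pixel"],1),np.round(onz(f,d["pixel"],z),3))
        for d in models.recognise(f,l): print("  R",l,round(d["confidence"],2),np.round(d["rect"],1))
E
```

```text
{'time': 0.0, 'joints': [65.448, 17.706, 93.69, 0.0, 68.739, -3.993], 'eef_pos': [0.219, 0.584, 0.23], 'orientation': [-179.866, -0.01, 159.441], 'wrist_force': [0.162, 0.129, 0.074], 'gripper_width': 0.085, 'finger_force': 0.0}
scene cam [0.978 0.526 0.814] 519.7936258557415
  P red_jar 0.94 [191.4 202.1] [ 0.721 -0.275  0.01 ]
  P red_jar 0.84 [235.3 178.4] [ 0.606 -0.285  0.01 ]
  R red_jar 0.74 [185.8 183.2  32.6  46.7]
  R red_jar 0.55 [228.8 159.5  29.3  42.6]
  P white_canister 0.77 [258.6 169. ] [ 0.546 -0.28   0.01 ]
  R white_canister 0.91 [295.6 111.6  29.   66.1]
  R white_canister 0.86 [254.8 137.1  32.1  60.7]
  P blue_canister 0.91 [286.7 188.2] [ 0.529 -0.189  0.01 ]
  R blue_canister 0.74 [283.7 162.4  31.2  72.9]
  P trivet 0.9 [393.2 334.9] [0.583 0.226 0.   ]
  R trivet 0.58 [392.7 338.1  65.8  63. ]
top cam [ 0.434 -0.037  1.274] 623.5759566818278
  P red_jar 0.9 [431.9 215.8] [ 0.61  -0.281  0.01 ]
  P red_jar 0.85 [433.  165.6] [ 0.714 -0.285  0.01 ]
  R red_jar 0.9 [441.  161.8  39.7  34.3]
  R red_jar 0.84 [439.4 214.4  29.5  33.1]
  P white_canister 0.88 [456.3 318. ] [ 0.402 -0.326  0.01 ]
  R white_canister 0.92 [445.1 246.2  46.5  34.7]
  R white_canister 0.87 [469.9 317.4  52.5  31.4]
  P blue_canister 0.73 [391. 255.] [ 0.529 -0.196  0.01 ]
  R blue_canister 0.65 [396.5 251.3  37.   32.2]
  R trivet 0.71 [184.1 226.6  57.   61. ]
```

View pics/scene1.png

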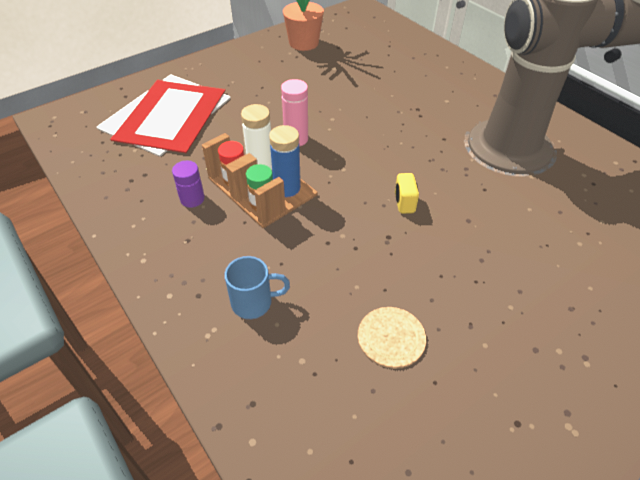

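View pics/top1.png

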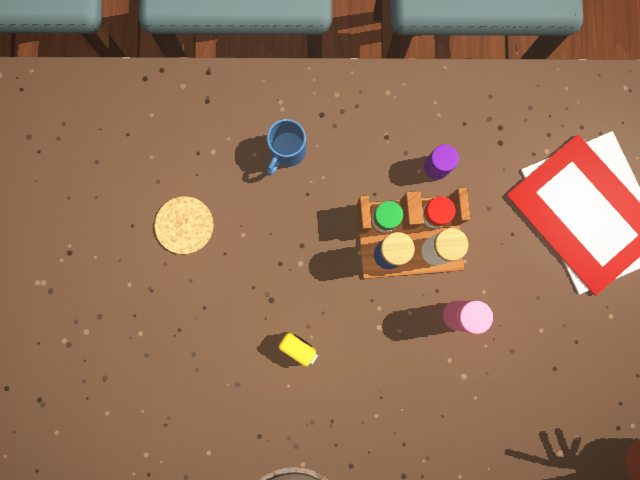

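The scene view shows the caddy with the white canister at about (257,140), the red cap at (231,152), blue at (285,160) and the trivet at (392,337). The pink (295,112) and purple (188,185) look-alikes stand outside the caddy. In the top view the white lid is at (452,244), the red cap at (440,211) and the trivet at (184,225). The caddy is turned by about 4–5°.

Run:
```python
from h import *
f=eyes.grab_frame("top"); hsv=cv2.cvtColor(f["color"],cv2.COLOR_BGR2HSV)
def seg(name,m,box,z):
    mm=np.zeros_like(m); x0,x1,y0,y1=box; mm[y0:y1,x0:x1]=m[y0:y1,x0:x1]
    n,l,s,c=cv2.connectedComponentsWithStats(mm.astype(np.uint8)); k=1+s[1:,4].argmax()
    cnt=max(cv2.findContours((l==k).astype(np.uint8),0,2)[0],key=len); (u,v),r=cv2.minEnclosingCircle(cnt)
    P=onz(f,(u,v),z); print(name,np.round(s[k],1),np.round([u,v,r],1),"diam m",round(2*r/f["fx"]*(1.274-z),4),np.round(P[:2],4)); return P
H,S,V=hsv[...,0],hsv[...,1],hsv[...,2]
r=seg("red",((H<6)|(H>174))&(S>200)&(V>120),(415,460,190,235),.1)
g=seg("green",(abs(H.astype(int)-65)<20)&(S>150),(370,412,195,240),.1)
print(hsv[244,452],hsv[249,397],hsv[260,440],hsv[225,185],hsv[240,415])
tan=(H>12)&(H<28)&(S<160)&(V>170)
w=seg("white lid",tan,(430,475,222,270),.16)
b=seg("blue lid",tan,(375,418,225,275),.16)
t=seg("trivet",(V>150)&(H>10)&(H<30),(145,225,185,265),.008)
for a,c in((r,g),(w,b)):
    d=(c-a)[:2]; print("sep",np.linalg.norm(d),"yaw",np.degrees(np.arctan2(-d[0],d[1])))
d=(r-w)[:2]; print(np.linalg.norm(d),np.degrees(np.arctan2(d[1],d[0])))
```

```text
red [427 199  21  26  62] [439.  211.   13.6] diam m 0.0512 [ 0.6064 -0.2773]
green [376 202  25  26 427] [388.6 214.3  13. ] diam m 0.049 [ 0.5999 -0.1811]
[ 23 106 247] [ 23 104 247] [ 21  45 158] [ 21 107 250] [ 13 162 148]
white lid [ 430  225   39   45 1142] [447.  248.6  26.5] diam m 0.0947 [ 0.5294 -0.278 ]
blue lid [379 232  36  33 884] [395.5 247.   19.3] diam m 0.0689 [ 0.5321 -0.1855]
trivet [ 145  185   80   80 6251] [184.5 224.5  55.9] diam m 0.2268 [0.5907 0.225 ]
sep 0.09637667024297325 yaw 3.8730379154711523
sep 0.09254288986084061 yaw -1.7100291650651613
0.07703862614857547 0.5136566511452204
```

```bash
cat > seg.py <<'E'
from h import *
def seg(f,name,m,box,z):
    mm=np.zeros(m.shape,np.uint8); x0,x1,y0,y1=box; mm[y0:y1,x0:x1]=m[y0:y1,x0:x1]
    n,l,s,c=cv2.connectedComponentsWithStats(mm); k=1+s[1:,4].argmax()
    cnt=max(cv2.findContours((l==k).astype(np.uint8),0,2)[0],key=len); (u,v),r=cv2.minEnclosingCircle(cnt)
    P=onz(f,(u,v),z); print(name,s[k],np.round([u,v,r],1),"diam",round(2*r/f["fx"]*(1.274-z),4),np.round(P[:2],4)); return P
def masks(f):
    hsv=cv2.cvtColor(f["color"],cv2.COLOR_BGR2HSV); H,S,V=[hsv[...,i].astype(int) for i in range(3)]
    return dict(red=((H<8)|(H>170))&(S>150)&(V>90),green=(abs(H-65)<20)&(S>150),lid=(H>18)&(H<28)&(S>75)&(S<140)&(V>195),cork=(V>190)&(H>15)&(H<30)&(S<150))
E
python3 - <<'E'
from seg import *
f=eyes.grab_frame("top"); m=masks(f)
r=seg(f,"red",m["red"],(415,460,190,235),.1)
g=seg(f,"green",m["green"],(370,412,195,240),.1)
w=seg(f,"white lid",m["lid"],(430,475,222,270),.16)
b=seg(f,"blue lid",m["lid"],(375,418,225,275),.16)
t=seg(f,"trivet",m["cork"],(145,225,185,265),.008)
for a,c in((r,g),(w,b)):
    d=(c-a)[:2]; print("sep",np.linalg.norm(d),"yaw",np.degrees(np.arctan2(-d[0],d[1])))
d=(r-w)[:2]; print(np.linalg.norm(d),np.degrees(np.arctan2(d[1],d[0])))
def mv(P,yaw):
    s=ctrl.get_state();y=np.radians(s["orientation"][2]);d=np.array(P)-np.array(s["eef_pos"])
    print("delta mm",np.round(1000*np.array([d[0]*np.cos(y)+d[1]*np.sin(y),d[0]*np.sin(y)-d[1]*np.cos(y),-d[2]]),1),"turn",round(float(np.radians(s["orientation"][2]-yaw)),3))
mv([w[0],w[1],.26],94.5)
E
```

```text
red [425 196  31  30 695] [440.  210.3  15.1] diam 0.057 [ 0.6078 -0.2793]
green [376 202  25  26 437] [388.6 214.3  13. ] diam 0.049 [ 0.5998 -0.1811]
white lid [436 228  32  32 799] [452.  243.5  16.1] diam 0.0575 [ 0.5387 -0.2872]
blue lid [382 232  32  32 804] [398.1 247.7  16.2] diam 0.0577 [ 0.5308 -0.1901]
trivet [ 155  196   59   58 2637] [183.8 224.9  29.4] diam 0.1192 [0.5898 0.2265]
sep 0.09845501579119935 yaw 4.646236863011127
sep 0.09735169201182962 yaw 4.6303346979488715
0.0695860754769445 6.526532201661235
delta mm [-605.2 -704.7  -28.7] turn 1.133
```

```bash
python3 -m crank '{"delta_pos":[[-29,-34,-5],[-58,-67,-10],[-86,-101,-15],[-115,-134,-20],[-144,-168,-25],[-173,-201,-30],[-202,-235,-30],[-230,-268,-30],[-259,-302,-30],[-288,-336,-30],[-317,-369,-30],[-346,-403,-30],[-374,-436,-30],[-403,-470,-30],[-432,-503,-30],[-461,-537,-30],[-490,-570,-30],[-518,-604,-30],[-547,-637,-30],[-576,-671,-30]],"turn":[0.06,0.12,0.18,0.24,0.3,0.36,0.42,0.48,0.54,0.6,0.66,0.72,0.78,0.84,0.9,0.96,1.02,1.08,1.13,1.13]}' -1 40
cat >> h.py <<'E'
def mv(P,yaw):
    s=ctrl.get_state();y=np.radians(s["orientation"][2]);d=np.array(P)-np.array(s["eef_pos"])
    print("delta mm",np.round(1000*np.array([d[0]*np.cos(y)+d[1]*np.sin(y),d[0]*np.sin(y)-d[1]*np.cos(y),-d[2]]),1),"turn",round(float(np.radians(s["orientation"][2]-yaw)),3))
E
python3 - <<'E'
from h import *
mv([.5385,-.287,.26],94.6)
f=eyes.grab_frame("wrist"); cv2.imwrite("pics/w1.png",f["color"])
print(ray(f,(320,240)))
for l in("white_canister","red_jar"):
  for d in models.place_of(f,l): print(l,d["confidence"],d["pixel"],onz(f,d["pixel"],.01))
print(proj(f,[[.5387,-.2872,.16],[.6078,-.2793,.1],[.5308,-.1901,.16]]))
E
```

```text
time: 2.67
eef_pos: [0.5055, -0.1982, 0.2615]
orientation: [180.0, 0.0, 94.6]
wrist_force: [0.4, 0.3, 0.7]
gripper_width: 0.0852
finger_force: 0.0
delta mm [-91.2  25.8   1.5] turn -0.001
(array([ 0.49915992, -0.12818899,  0.40340864]), array([ 0.02420512, -0.28363441, -0.95866533]))
red_jar 0.74 [499.0, 294.2] [ 0.70782906 -0.29049275  0.01      ]
red_jar 0.73 [409.7, 278.0] [ 0.60840184 -0.2793952   0.01      ]
[[357.27707561 360.99449141]
 [432.30752799 317.66976984]
 [360.98963894 227.91119173]]
```

View pics/w1.png

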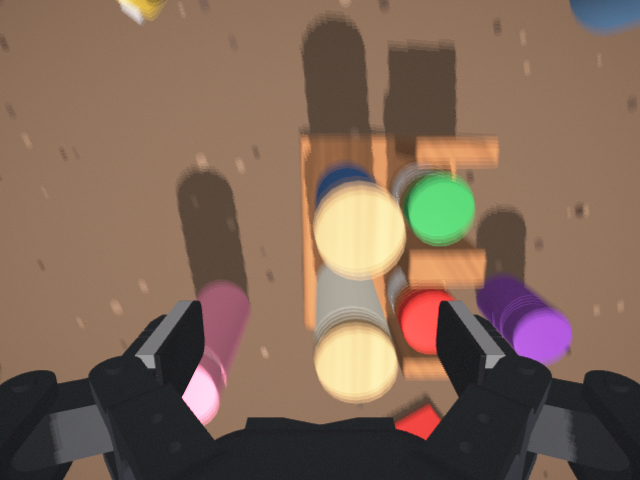

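The wrist view shows the white lid centred at (357,362), within 1 px of the position I projected from the top view, and the red cap at about (430,322). I'll go with that estimate.

```bash
python3 -m crank '{"delta_pos":[[-30,9,0],[-60,18,0],[-91,26,1],[-91,26,1],[-91,26,1],[-91,26,40],[-91,26,75],[-91,26,105],[-91,26,130],[-91,26,145],[-91,26,151],[-91,26,151],[-91,26,151]],"turn":[0,0,0,0,0,0,0,0,0,0,0,0,0]}' -1
python3 - <<'E'
from h import *
mv([.5385,-.287,.11],94.6)
f=eyes.grab_frame("wrist"); cv2.imwrite("pics/w2.png",f["color"])
print(proj(f,[[.5387,-.2872,.16]]))
E
```

```text
time: 3.9
eef_pos: [0.5389, -0.2835, 0.1111]
orientation: [180.0, 0.0, 94.8]
wrist_force: [0.2, -0.0, 0.0]
gripper_width: 0.0854
finger_force: 0.0
delta mm [-3.5 -0.6  1.1] turn 0.003
[[320.39370041 398.9632219 ]]
```

View pics/w2.png

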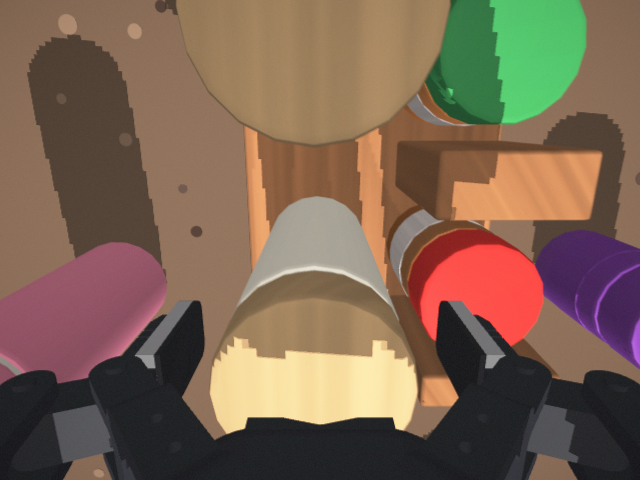

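The wrist view shows the lid (212–417 px) centred between the open fingers, which clear the red cap. I'll correct by 3 mm and grip.

```bash
python3 -m crank '{"delta_pos":[[-3,-0.5,0],[-3,-0.5,0]],"turn":[0,0]}' -1 && python3 -m crank '{"delta_pos":[[0,0,0],[0,0,0],[0,0,0],[0,0,0],[0,0,0],[0,0,0],[0,0,0],[0,0,0],[0,0,0],[0,0,0]],"turn":[0,0,0,0,0,0,0,0,0,0]}' 1 50
```

```text
time: 4.12
eef_pos: [0.5395, -0.2885, 0.1123]
orientation: [179.8, 0.1, 94.7]
wrist_force: [-0.4, -0.0, -0.7]
gripper_width: 0.0857
finger_force: 0.0
time: 4.95
eef_pos: [0.5382, -0.2879, 0.1112]
orientation: [-180.0, 0.0, 94.7]
wrist_force: [-2.8, 0.9, 4.9]
gripper_width: 0.0589
finger_force: 53.6
```

```bash
python3 -m crank '{"delta_pos":[[0,0,-20],[0,0,-50],[0,0,-85],[0,0,-120],[0,0,-155],[0,0,-172],[15,2,-175],[45,6,-175],[80,10,-175],[115,14,-175],[150,19,-175],[185,23,-175],[220,27,-175],[250,31,-175],[275,34,-175],[287,36,-175],[291,36,-175],[291,36,-175],[291,36,-175]],"turn":[0,0,0,0,0,0,0,0,0,0,0,0,0,0,0,0,0,0,0]}' && python3 -m crank '{"delta_pos":[[0,0,15],[0,0,45],[0,0,80],[0,0,115],[0,0,145],[0,0,165],[0,0,175],[0,0,180],[0,0,183],[0,0,184],[0,0,184]],"turn":[0,0,0,0,0,0,0,0,0,0,0]}'
python3 - <<'E'
from h import *
f=eyes.grab_frame("top"); cv2.imwrite("pics/t2.png",f["color"][150:420,130:530])
E
```

```text
time: 6.53
eef_pos: [0.5497, 0.0047, 0.2842]
orientation: [-179.9, 0.1, 94.7]
wrist_force: [0.1, -0.6, -4.5]
gripper_width: 0.0591
finger_force: 55.7
time: 7.45
eef_pos: [0.5518, 0.005, 0.1028]
orientation: [179.8, 0.0, 94.7]
wrist_force: [-0.5, -0.1, -4.3]
gripper_width: 0.059
finger_force: 55.7
```

View pics/t2.png

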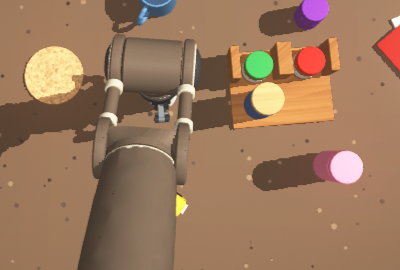

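The top crop shows the front deck empty at the white canister's place, with red and blue undisturbed. The canister is still in the gripper, so I'll lower it to contact.

```bash
python3 -m crank '{"delta_pos":[[0,0,0.5],[0,0,1],[0,0,1.5],[0,0,1.5],[0,0,1.5]],"turn":[0,0,0,0,0]}'
```

```text
time: 7.92
eef_pos: [0.5512, 0.0055, 0.1012]
orientation: [179.9, 0.0, 94.7]
wrist_force: [-2.1, -0.5, 4.2]
gripper_width: 0.0589
finger_force: 56.2
```

```bash
python3 -m crank '{"delta_pos":[[0,0,0],[0,0,0],[0,0,0],[0,0,0],[0,0,0],[0,0,0],[0,0,0],[0,0,-10],[0,0,-35],[0,0,-70],[0,0,-105],[0,0,-140],[0,0,-165],[0,0,-170]],"turn":[0,0,0,0,0,0,0,0,0,0,0,0,0,0]}' -1
python3 - <<'E'
from h import *
mv([.608,-.279,.2],94.6)
E
```

```text
time: 9.08
eef_pos: [0.5539, 0.0052, 0.277]
orientation: [179.3, 0.1, 94.7]
wrist_force: [0.9, 0.1, 1.1]
gripper_width: 0.0856
finger_force: 0.0
delta mm [-287.7   30.7   77. ] turn 0.002
```

```bash
python3 -m crank '{"delta_pos":[[-15,2,0],[-45,6,0],[-80,10,0],[-115,14,0],[-150,18,0],[-185,22,0],[-220,26,0],[-250,30,0],[-275,33,0],[-288,34,15],[-288,34,40],[-288,34,60],[-288,34,70],[-288,34,70],[-288,34,70]],"turn":[0,0,0,0,0,0,0,0,0,0,0,0,0,0,0]}' -0.7
python3 - <<'E'
from h import *
mv([.608,-.279,.045],94.6)
f=eyes.grab_frame("wrist"); cv2.imwrite("pics/w3.png",f["color"])
print(proj(f,[[.608,-.279,.1]]))
for d in models.recognise(f,"red_jar"): print(d)
from seg import masks
n,l,s,c=cv2.connectedComponentsWithStats(masks(f)["red"].astype(np.uint8))
for k in range(1,n):
    if s[k][4]>800:
        (u,v),r=cv2.minEnclosingCircle(max(cv2.findContours((l==k).astype(np.uint8),0,2)[0],key=len)); print(s[k],u,v,r,onz(f,(u,v),.1))
E
```

```text
time: 10.33
eef_pos: [0.6071, -0.2778, 0.1985]
orientation: [-179.9, -0.1, 94.7]
wrist_force: [-0.0, -0.5, 0.5]
gripper_width: 0.0723
finger_force: 0.0
delta mm [ -1.3   0.8 153.5] turn 0.002
[[322.19222452 240.55465787]]
{'rect': [459.1, 251.5, 106.3, 99.3], 'confidence': 0.74}
{'rect': [321.1, 231.6, 80.0, 90.1], 'confidence': 0.62}
[ 280  196   84   86 5622] 321.9274597167969 238.59915161132812 43.330596923828125 [ 0.60772322 -0.27772041  0.1       ]
[ 278  370  113   55 3065] 334.0 415.5 56.0023307800293 [ 0.62776884 -0.41108455  0.1       ]
```

View pics/w3.png

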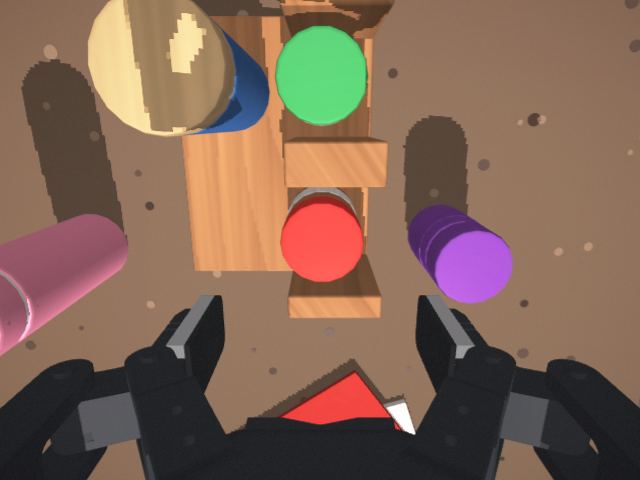

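The wrist view shows the red cap at (322,239) and the purple look-alike to its right, clear of the finger path. The arm is within 1 mm of the jar, so I'll go straight down.

```bash
python3 -m crank '{"delta_pos":[[0,0.5,20],[0,0.5,55],[0,0.5,90],[0,0.5,115],[0,0.5,135],[0,0.5,148],[0,0.5,153],[0,0.5,153],[0,0.5,153]],"turn":[0,0,0,0,0,0,0,0,0]}' && python3 -m crank '{"delta_pos":[[0,0,0],[0,0,0],[0,0,0],[0,0,0],[0,0,0],[0,0,0],[0,0,0],[0,0,0]],"turn":[0,0,0,0,0,0,0,0]}' 1 40
```

```text
time: 11.18
eef_pos: [0.6097, -0.2793, 0.0485]
orientation: [179.9, 0.1, 94.7]
wrist_force: [0.6, -0.5, 0.2]
gripper_width: 0.0727
finger_force: 0.0
time: 11.85
eef_pos: [0.6098, -0.2797, 0.0493]
orientation: [179.8, 0.1, 94.7]
wrist_force: [-1.7, -0.2, 6.0]
gripper_width: 0.0533
finger_force: 42.8
```

```bash
python3 -m crank '{"delta_pos":[[0,0,-15],[0,0,-45],[0,0,-80],[0,0,-120],[0,0,-160],[0,0,-185],[0,0,-190]],"turn":[0,0,0,0,0,0,0]}' && python3 -m crank '{"delta_pos":[[15,1,0],[45,2,0],[80,4,0],[118,5,0],[156,7,0],[194,9,0],[232,11,0],[270,13,0],[308,14,0],[346,16,0],[384,18,0],[422,20,0],[455,21,0],[480,22,0],[497,23,0],[505,23,0],[505,23,0],[505,23,0]],"turn":[0,0,0,0,0,0,0,0,0,0,0,0,0,0,0,0,0,0]}'
python3 - <<'E'
from h import *
mv([.5898,.2265,.0475],94.7)
f=eyes.grab_frame("wrist"); cv2.imwrite("pics/w4.png",f["color"])
print(proj(f,[[.5898,.2265,.008]]))
E
```

```text
time: 12.43
eef_pos: [0.6116, -0.2804, 0.2451]
orientation: [179.4, 0.4, 94.7]
wrist_force: [0.9, -0.6, -0.9]
gripper_width: 0.0531
finger_force: 42.6
time: 13.93
eef_pos: [0.5883, 0.226, 0.2346]
orientation: [-179.8, 0.1, 94.8]
wrist_force: [-0.2, -0.3, -1.7]
gripper_width: 0.0532
finger_force: 42.6
delta mm [  0.4   1.6 187.1] turn 0.001
[[322.82292456 199.685274  ]]
```

View pics/w4.png

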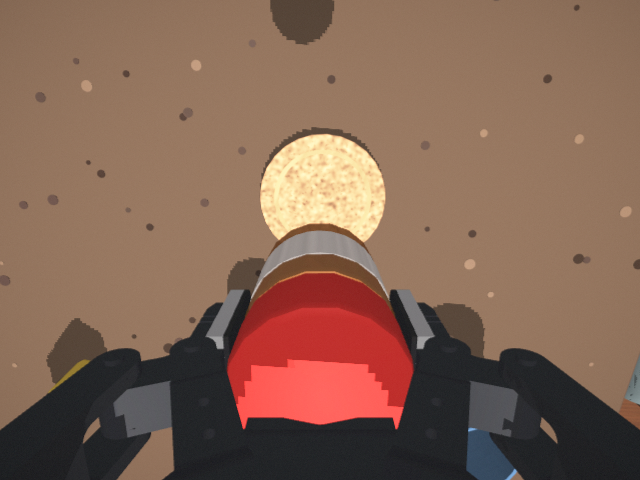

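The wrist view shows the jar held squarely and the trivet centre at (323,196), about where I projected it. I'll lower the jar.

```bash
python3 -m crank '{"delta_pos":[[0,1,15],[0,1,45],[0,1,80],[0,1,115],[0,1,145],[0,1,165],[0,1,176],[0,1,182],[0,1,184],[0,1,184],[0,1,184]],"turn":[0,0,0,0,0,0,0,0,0,0,0]}'
```

```text
time: 14.9
eef_pos: [0.5925, 0.2267, 0.0546]
orientation: [179.8, -0.0, 94.7]
wrist_force: [0.7, 0.0, -1.3]
gripper_width: 0.0534
finger_force: 42.6
```

```bash
python3 -m crank '{"delta_pos":[[0,0,1.5],[0,0,3],[0,0,4],[0,0,5],[0,0,5],[0,0,5]],"turn":[0,0,0,0,0,0]}'
```

```text
time: 15.4
eef_pos: [0.5907, 0.2265, 0.0477]
orientation: [-180.0, 0.0, 94.7]
wrist_force: [-0.2, 0.2, -1.6]
gripper_width: 0.0532
finger_force: 42.6
```

```bash
python3 -m crank '{"delta_pos":[[0,0,0.5],[0,0,1],[0,0,1],[0,0,1]],"turn":[0,0,0,0]}'
```

```text
time: 15.73
eef_pos: [0.5909, 0.2267, 0.0473]
orientation: [-180.0, -0.0, 94.7]
wrist_force: [-2.7, -0.5, 3.2]
gripper_width: 0.0528
finger_force: 43.1
```

```bash
python3 -m crank '{"delta_pos":[[0,0,0],[0,0,0],[0,0,0],[0,0,0],[0,0,0],[0,0,0],[0,0,-10],[0,0,-35],[0,0,-70],[0,0,-110],[0,0,-150],[0,0,-190],[0,0,-218],[0,0,-223],[0,0,-223],[0,0,-223]],"turn":[0,0,0,0,0,0,0,0,0,0,0,0,0,0,0,0]}' -1
python3 - <<'E'
from seg import *
f=eyes.grab_frame("wrist"); m=masks(f)["red"]; ys,xs=np.nonzero(m); print(len(xs)); 
n,l,s,c=cv2.connectedComponentsWithStats(m.astype(np.uint8)); k=1+s[1:,4].argmax()
(u,v),r=cv2.minEnclosingCircle(max(cv2.findContours((l==k).astype(np.uint8),0,2)[0],key=len)); print(u,v,r,onz(f,(u,v),.098))
mv([.551,.005,.27],94.7)
E
```

```text
time: 17.07
eef_pos: [0.5905, 0.2264, 0.2699]
orientation: [180.0, -0.0, 94.7]
wrist_force: [0.5, 0.7, 0.8]
gripper_width: 0.085
finger_force: 0.0
3344
319.5 210.59677124023438 33.23862838745117 [0.58961348 0.22840817 0.098     ]
delta mm [-217.3  -56.7   -1.7] turn -0.0
```

```bash
python3 -m crank '{"delta_pos":[[-15,-4,0],[-45,-12,0],[-80,-21,0],[-118,-31,0],[-155,-40,0],[-185,-48,0],[-207,-54,0],[-217,-57,0],[-217,-57,0],[-217,-57,0]],"turn":[0,0,0,0,0,0,0,0,0,0]}'
python3 - <<'E'
from seg import *
f=eyes.grab_frame("wrist"); m=masks(f)["lid"]; m[420:]=False
cv2.imwrite("pics/w5.png",f["color"])
n,l,s,c=cv2.connectedComponentsWithStats(m.astype(np.uint8)); k=1+s[1:,4].argmax()
(u,v),r=cv2.minEnclosingCircle(max(cv2.findContours((l==k).astype(np.uint8),0,2)[0],key=len)); print(s[k],u,v,r,onz(f,(u,v),.15))
mv([.551,.005,.101],94.7)
E
```

```text
time: 17.95
eef_pos: [0.5511, 0.0055, 0.2686]
orientation: [-179.9, -0.1, 94.6]
wrist_force: [1.3, 0.2, -0.2]
gripper_width: 0.0853
finger_force: 0.0
[ 335    0   92   24 1032] 380.5 1.5 45.524818420410156 [0.57480613 0.14718088 0.15      ]
delta mm [ -1.2  -0.6 167.9] turn -0.0
```

View pics/w5.png

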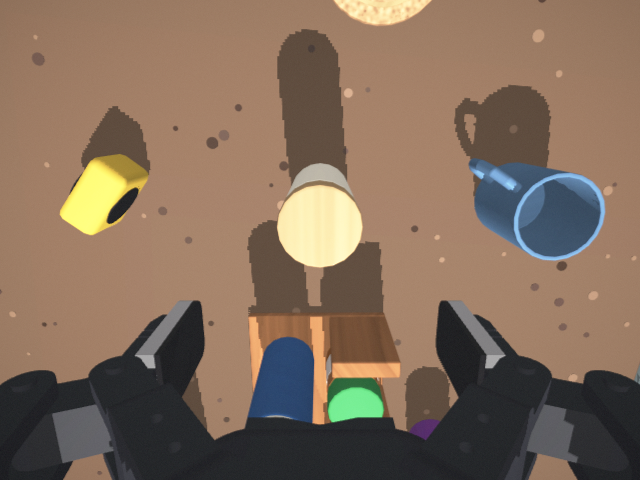

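The wrist view shows the white canister standing upright with its lid at (320,224), in line with the fingers. I'll descend and grip it again.

```bash
python3 -m crank '{"delta_pos":[[-0.5,0,15],[-0.5,0,45],[-0.5,0,80],[-0.5,0,115],[-0.5,0,145],[-0.5,0,162],[-0.5,0,168],[-0.5,0,168],[-0.5,0,168]],"turn":[0,0,0,0,0,0,0,0,0]}' -1 && python3 -m crank '{"delta_pos":[[0,0,0],[0,0,0],[0,0,0],[0,0,0],[0,0,0],[0,0,0],[0,0,0],[0,0,0],[0,0,0]],"turn":[0,0,0,0,0,0,0,0,0]}' 1 50
python3 - <<'E'
from h import *
mv([.5384,-.288,.111],94.7)
E
```

```text
time: 18.75
eef_pos: [0.5527, 0.006, 0.1023]
orientation: [179.9, -0.0, 94.8]
wrist_force: [0.9, 0.0, 0.6]
gripper_width: 0.0851
finger_force: 0.0
time: 19.5
eef_pos: [0.5528, 0.005, 0.1039]
orientation: [179.9, 0.0, 94.7]
wrist_force: [-1.8, -0.2, 5.5]
gripper_width: 0.0593
finger_force: 52.7
delta mm [-290.9  -38.3   -7.1] turn -0.0
```

```bash
python3 -m crank '{"delta_pos":[[0,0,-20],[0,0,-55],[0,0,-95],[0,0,-135],[0,0,-170],[0,0,-183],[-15,-2,-185],[-45,-6,-185],[-80,-10,-185],[-115,-15,-185],[-150,-19,-185],[-185,-23,-185],[-220,-28,-185],[-250,-32,-185],[-275,-35,-185],[-287,-37,-185],[-291,-37,-185],[-291,-37,-185],[-291,-37,-185],[-291,-37,-185]],"turn":[0,0,0,0,0,0,0,0,0,0,0,0,0,0,0,0,0,0,0,0]}'
python3 - <<'E'
from h import *
mv([.5384,-.288,.111],94.7)
E
```

```text
time: 21.17
eef_pos: [0.5389, -0.2862, 0.2865]
orientation: [-180.0, -0.1, 94.8]
wrist_force: [0.0, 0.1, -3.4]
gripper_width: 0.0586
finger_force: 56.0
delta mm [ -1.7  -0.7 175.5] turn 0.001
```

```bash
python3 -m crank '{"delta_pos":[[-1,0,15],[-1,0,45],[-1,0,80],[-1,0,115],[-1,0,145],[-1,0,162],[-1,0,168],[-1,0,171],[-1,0,172],[-1,0,172],[-1,0,172]],"turn":[0,0,0,0,0,0,0,0,0,0,0]}' && python3 -m crank '{"delta_pos":[[0,0,0.5],[0,0,1],[0,0,1.5],[0,0,1.5],[0,0,1.5]],"turn":[0,0,0,0,0]}'
```

```text
time: 22.08
eef_pos: [0.5405, -0.2896, 0.117]
orientation: [179.8, 0.1, 94.7]
wrist_force: [0.7, 0.1, -4.9]
gripper_width: 0.059
finger_force: 56.1
time: 22.5
eef_pos: [0.5393, -0.2894, 0.114]
orientation: [179.9, 0.0, 94.7]
wrist_force: [-0.7, 0.3, -1.9]
gripper_width: 0.059
finger_force: 56.3
```

```bash
python3 -m crank '{"delta_pos":[[0,0,0.5],[0,0,1],[0,0,1],[0,0,1]],"turn":[0,0,0,0]}'
```

```text
time: 22.83
eef_pos: [0.5394, -0.2896, 0.114]
orientation: [180.0, 0.1, 94.7]
wrist_force: [-1.8, 0.7, 4.7]
gripper_width: 0.059
finger_force: 56.7
```

```bash
python3 -m crank '{"delta_pos":[[0,0,0],[0,0,0],[0,0,0],[0,0,0],[0,0,0],[0,0,0],[0,0,-10],[0,0,-35],[0,0,-70],[0,0,-110],[0,0,-145],[0,0,-165],[0,0,-170],[20,-10,-170],[55,-35,-170],[90,-60,-170],[125,-80,-170],[160,-95,-170],[185,-100,-170],[200,-100,-170]],"turn":[0,0,0,0,0,0,0,0,0,0,0,0,0,0,0,0,0,0,0,0]}' -1 && python3 -m crank '{"delta_pos":[[10,0,0],[10,0,0],[10,0,0],[10,0,0]],"turn":[0,0,0,0]}'
python3 - <<'E'
from seg import *
f=eyes.grab_frame("top"); m=masks(f); cv2.imwrite("pics/t3.png",f["color"])
seg(f,"white lid",m["lid"],(430,475,222,270),.16)
seg(f,"blue lid",m["lid"],(375,418,225,275),.16)
seg(f,"red",m["red"],(145,225,185,265),.098)
E
```

```text
time: 24.5
eef_pos: [0.4198, -0.0951, 0.2807]
orientation: [-179.8, -0.1, 94.7]
wrist_force: [-0.0, -1.0, 0.6]
gripper_width: 0.0853
finger_force: 0.0
time: 24.83
eef_pos: [0.4223, -0.0886, 0.282]
orientation: [-180.0, 0.0, 94.7]
wrist_force: [-0.3, -0.6, 0.5]
gripper_width: 0.0858
finger_force: 0.0
white lid [437 228  32  33 810] [452.5 244.   16.2] diam 0.058 [ 0.5378 -0.2881]
blue lid [382 232  32  33 811] [397.9 247.9  16.2] diam 0.0579 [ 0.5304 -0.1898]
red [161 205  31  29 687] [176.1 219.   15.2] diam 0.0574 [0.59   0.2226]
```

View pics/t3.png

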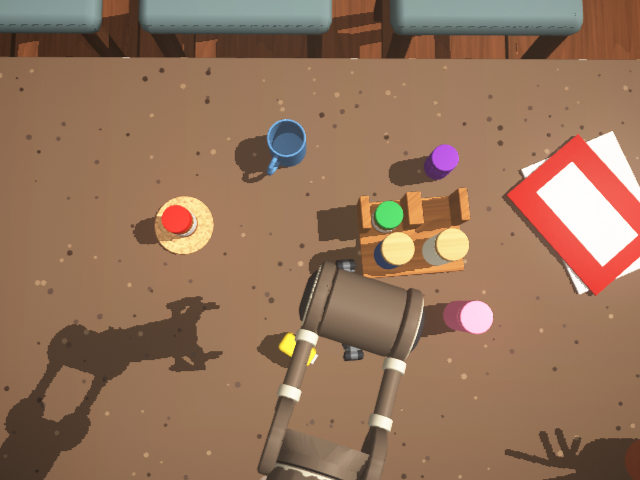

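The top view shows the white lid back at (452,244), about 1 mm from its start, and the blue lid unmoved at (398,248). The red jar stands upright on the trivet at (176,219), about 4 mm off centre, and the arm is clear of everything.

```bash
python3 -c "
from cell import ctrl
print(ctrl.job_done())"
```

```text
the job is handed in; nothing more can be done
None
```

The job is handed in after about 25 s of robot time: the last top view shows the red-capped jar upright on the trivet about 4 mm off centre, the white canister back within about 1 mm of its start, and the blue canister unmoved; no verdict was returned.

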